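Lay out the new front-hub parts in the kit tray

ROBOT

A 6-joint arm with a two-finger parallel gripper is mounted at the origin on the work surface. World frame = base frame: x ahead of the robot, y to its left, z up, the work surface at z = 0. Lengths are in m, angles in rad, forces in N, time in s.
With the tool pointing down it reaches from about 0.3 to 0.775 m from the base axis. Payload 14.6 kg.
Tool frame: the origin (TCP) lies between the finger pads; the fingertips stand ctrl.tip_extent ahead of it and the grasp point (between the pads) lies 3 mm ahead of it (ctrl.tip_extent is the distance from the TCP to the fingertips, in m); z points along the fingers, y is the line along which they close (so a half turn about z gives the same grasp; the last joint's range is limited). The gripper opens to 94 mm and grips with 3 to 60 N. Pads are 16 mm wide; open, the fingers measure 119 mm over their backs; the gripper's body (75 mm by 177 mm) begins 78 mm behind the grasp point.
Start: joints at [1.118, 0.3, 1.521, -0, 1.321, -0.067], TCP at [0.207, 0.51, 0.227] pointing down, gripper open.
Joint ranges: [-3.03, 3.03], [-0.79, 2.21], [0.23, 2.52], [-1.04, 4.18], [0, 3.07], [-2.55, 2.55]. Speed limits (rad/s): [2.22, 2.22, 2.57, 3.14, 3.14, 3.14].

INTERFACE

Orientations are given as [roll, pitch, yaw] about the fixed x, y, z axes, in that order (R = Rz(yaw) Ry(pitch) Rx(roll)).
In Python, from station import ctrl, eyes gives the robot as it stands. The module is installed in compiled form; this text tells all that it offers.
- The arm moves only by the shell command python3 -m crank 'ROWS' [OPENING] [FORCE]. ROWS is one flat JSON list of numbers that holds 1 to 10 rows one after another, with no inner brackets; each row has 6 numbers: dx, dy, dz in m, then a rotation vector rx, ry, rz in rad; each row shifts and turns the commanded pose from where the row before left it, along the tool's axes as they then stand; what a row does not reach is not made up. A row lasts 1/10 s, in which the tool goes at most 0.05 m and 0.15 rad, less where a joint would pass 70% of its speed; a pose out of reach is approached as far as the arm can. OPENING is the finger opening in m, set as the command begins (- or left out keeps the last). The fingers move at their own pace and stop on an object; FORCE is the grip in N (left out, the last holds). Time passes only in rows, so rows that do not move let the fingers close. It prints the time, the measured TCP pose, the force, the opening and the grip force at its end. Input that does not fit is refused with a message, and nothing moves.
- ctrl.get_obs(): the state, without advancing time (a new reading comes with each control period).
- eyes.camera(name): name is "side" or "top"; returns a dict with "pixels" (420x560x3 uint8, blue, green, red), "fx", "fy", "cx", "cy" (pixels), "k1" (the pictures are not rectified: a ray, as slopes to the right and down, at radius r is drawn at 1 + k1 r^2 times it, then the intrinsics apply), "extrinsics" (4x4, takes a point from camera to world coordinates). Camera axes: x right, y up, looking along -z (the intrinsics and any distortion apply to the point x, -y, -z); pixel columns grow to the right and rows downward; lengths in m; the calibration is good to about 2 mm. A picture is of the moment at which its call begins. There is no depth.
- ctrl.hand_in(): hands the job in; it is judged then, once.
The state is a dict: "time_s": time; "qpos": joint angles; "joint_vel": joint speeds; "tau": joint torques, N m; "ee_pos": TCP position; "eef_rot": TCP orientation; "force": force on the tool from outside, world axes, zero at the start; "moment": the same for the moment, N m; "grip_width": finger opening in m; "grip_force": force on a finger pad.
Only numpy, scipy, OpenCV 4.12 (cv2) and the standard library are available. Lean on these libraries where they do the work, as an engineer would, in place of code of your own. Each camera call takes 0.05 s, during which the arm holds its last target. There are 200 camera calls.

TASK

Gather the new parts for the hub job into the green tray: first lay the new steel wheel bearing (blue seal ring) flat in the blue bin, then set the brass grease cap squarely on top of it, centred on the bearing and with its flange down. Lay the new green brake pad flat in the yellow bin, lining up, and put the orange-headed slide pin in the red cup, head up (it may lean), drawing it straight up out of its light white stand so that the stand neither tips over, lifts nor gets dragged away. Leave the rusty bearing and the worn brown pad where they lie.

Things in the scene. Friction and masses are not known exactly. Their poses are not given: they have to be found in the camera images.
- new_bearing: New wheel bearing to be collected: bright steel ring with a blue seal ring on its face, outer diameter 52, bore 28, height 32, 0.22 kg, lying flat on the table. Origin: centre of the underside; z up along its axis. Grip it across the outside by its upper half (52 mm).
- rusty_bearing: Old bearing of the same size and shape (diameter 52, height 32), rust brown all over. Not wanted: it stays where it is. Origin: centre of the underside.
- grease_cap: Brass grease cap, round: flange at the bottom of diameter 50 and thickness 3, above it a cylinder of diameter 42 from height 3 to 17, top slightly domed to height 22; solid, flat underside; 50 g. It lies flange down on the table. Origin: centre of the underside; z up. Grip it across the 42 mm cylinder.
- new_pad: New brake pad to be collected, 90 long (x) by 42 wide (y) by 18 thick (z), 0.15 kg: a bright green back plate 90 x 42 x 6 below, showing at both ends, and a black lining 66 x 42 x 12 on top of it, with a dark groove across the middle. Origin: centre of the underside. Grip it at the middle across its width (42 mm, sides flush).
- worn_pad: Worn brake pad: rust-brown back plate 90 x 42 x 6 with a thin (4) grey-brown lining, 10 thick in all. Not wanted: it stays where it is. Origin: centre of the underside; x along its length.
- slide_pin: Caliper slide pin standing upright in the white stand: steel shank of diameter 10 and length 72, then an orange round head of diameter 16 and height 18; 90 long in all, 60 g. Origin: centre of the foot (lower end); z along the pin towards the head. At the start its foot is 4 above the table. Grip it by the head, 72 to 90 from the foot.
- stand: White plastic stand, light (50 g) and loose on the table: block 50 x 50 x 28 high with one hole in the middle, diameter 12 and 24 deep, in which the pin stands with about 1 play all round. Origin: centre of the underside; z up.
- blue_bin: Blue shallow open bin for bearing and cap, fixed in the fixed green tray (145 x 360, rim 10 high; three containers in a row along its length, centres 115 apart, in any order). 120 long (x) by 95 wide (y), 12 high, walls and floor 3 thick. Origin: centre of the underside, 3 above the table; inner floor 6 and rim 15 above the table.
- yellow_bin: Yellow shallow open bin for the new pad, same size as the blue bin and fixed in the same tray: 120 long (x) by 95 wide (y), 12 high, inside 114 x 89 and 9 deep; the pad fits flat only lengthwise along x. Origin: centre of the underside, 3 above the table; inner floor 6 and rim 15 above the table.
- red_cup: Red square open cup for the pin, fixed in the same tray: 46 x 46 outside, 42 high, walls and floor 3 thick (inside 40 x 40, 39 deep). The pin leans against the wall when let go in it, its head staying well above the rim. Origin: centre of the underside, 3 above the table; inner floor 6 and rim 45 above the table.
There are look-alikes about, which are no part of the job. What is shaped like the slide_pin but purple is not meant.

How it is judged:
On the way, in this order (a step that is already met when the one before it is completed fails the run):
1. the new bearing lies flat in the blue bin, let go (x of new_bearing in the frame of blue_bin between -0.034 and 0.034 m and y of new_bearing in the frame of blue_bin between -0.022 and 0.022 m and z of new_bearing in the frame of blue_bin below 0.007 m and angle between new_bearing's own z axis and vertical below 0.12 rad and contact force between the fingers and new_bearing below 0.2 N and linear speed of new_bearing below 0.02 m/s), for 0.2 s.
2. the grease cap sits on the new bearing in the blue bin, let go (x of new_bearing in the frame of blue_bin between -0.034 and 0.034 m and y of new_bearing in the frame of blue_bin between -0.022 and 0.022 m and z of new_bearing in the frame of blue_bin below 0.007 m and angle between each of new_bearing, grease_cap's own z axis and vertical below 0.12 rad and horizontal distance between grease_cap and new_bearing below 0.012 m and z of grease_cap in the frame of new_bearing between 0.028 and 0.036 m and contact force between the fingers and grease_cap below 0.2 N and linear speed of grease_cap below 0.02 m/s), for 0.2 s.
At the end, for the whole second after the job is handed in: New bearing flat on the blue bin's floor, cap flange down on it, centred to 12 mm; new pad flat in the yellow bin, lining up; pin head up in the red cup, foot on its floor; stand upright within 40 mm, rusty bearing and worn pad within 30 mm of their starts. All let go, at rest (all of step 2 and x of new_pad in the frame of yellow_bin between -0.016 and 0.016 m and y of new_pad in the frame of yellow_bin between -0.026 and 0.026 m and z of new_pad in the frame of yellow_bin below 0.007 m and angle between new_pad's own z axis and vertical below 0.12 rad and x of slide_pin in the frame of red_cup between -0.022 and 0.022 m and y of slide_pin in the frame of red_cup between -0.022 and 0.022 m and z of slide_pin in the frame of red_cup below 0.012 m and angle between slide_pin's own z axis and vertical below 0.95 rad and distance of each of rusty_bearing, worn_pad from where it was at the start of the episode below 0.03 m and distance of stand from where it was at the start of the episode below 0.04 m and angle between stand's own z axis and vertical below 0.1 rad and linear speed of each of new_bearing, new_pad, slide_pin below 0.02 m/s and contact force between the fingers and new_bearing below 0.2 N and contact force between the fingers and new_pad below 0.2 N and contact force between the fingers and slide_pin below 0.2 N); the robot touches nothing.
It fails at once if the stand tips over (more than 0.3 rad) or is lifted 15 mm off the table (angle between stand's own z axis and vertical above 0.3 rad or height (world z) of stand above 0.015 m).
It fails at once if the stand is dragged more than 40 mm (distance of stand from where it was at the start of the episode above 0.04 m).
It fails at once if the rusty bearing or the worn pad is moved more than 30 mm (distance of any of rusty_bearing, worn_pad from where it was at the start of the episode above 0.03 m).
It also fails if it takes over 115 s, if anything falls off the work surface, if the arm or the gripper's body presses on something with over 40 N, if the wrist force passes 120 N, or if a joint passes its speed limit or range.

## Working session

There is one attempt and no reset: what is moved stays moved. The work goes in short steps, Python scripts to look and compute and a shell command to move; the robot and the scene stay as the last step left them, time stands still between calls to the robot, and variables do not carry over. Pictures are saved under pics/ and viewed, at most 14 in all, crops included, and the job is handed in when it is done.

```bash
mkdir -p pics
python3 - <<'E'
from station import ctrl, eyes
import cv2,numpy as np
for n in("top","side"):
    c=eyes.camera(n); cv2.imwrite(f"pics/{n}0.png",c["pixels"])
    print(n,[c[k] for k in("fx","fy","cx","cy","k1")]);print(np.round(c["extrinsics"],4).tolist())
print(ctrl.tip_extent); print(ctrl.get_obs())
E
```

```text
top [444.83054632244887, 444.83054632244887, 283.84724133849403, 213.07140971804853, -0.041375100533794965]
[[-0.004, 0.9838, -0.179, 0.3112], [-0.9999, -0.0022, 0.0101, 0.0171], [0.0095, 0.1791, 0.9838, 1.2119], [0.0, 0.0, 0.0, 1.0]]
side [545.6400646292241, 545.6400646292241, 285.71260050998666, 204.59102860789994, 0.02231390442602426]
[[-0.9987, 0.0102, -0.0497, 0.4555], [-0.0462, -0.5868, 0.8084, 1.0286], [-0.0209, 0.8097, 0.5865, 0.7795], [0.0, 0.0, 0.0, 1.0]]
0.022
{'time_s': 0.1, 'qpos': array([ 1.11839727e+00,  3.00406939e-01,  1.52147858e+00,  2.16148845e-06,
        1.32070588e+00, -6.65717025e-02]), 'joint_vel': array([ 0.00072105, -0.00207302, -0.00332893,  0.00181968,  0.00048941,
        0.0002913 ]), 'tau': array([ 2.42863942e-03, -5.32637036e+01, -3.53289127e+01,  7.10079493e-02,
        2.34062446e-02, -4.27278053e-06]), 'ee_pos': array([0.20687997, 0.50939395, 0.22696488]), 'eef_rot': array([-3.14059627e+00, -6.85275614e-05,  2.75576473e+00]), 'force': array([0.21706822, 0.0434243 , 0.10413603]), 'moment': array([0.02658744, 0.02411133, 0.02486793]), 'grip_force': 0.0, 'grip_width': 0.0941603985347417}
```

View pics/top0.png

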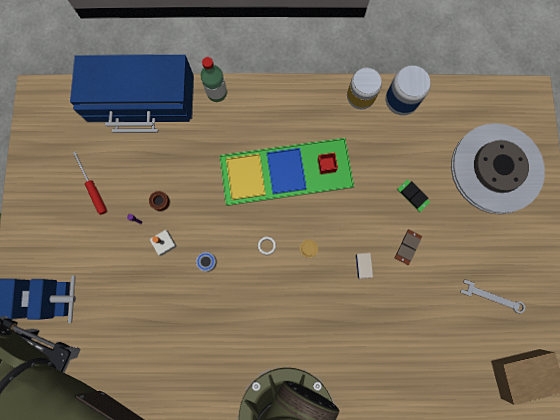

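View pics/side0.png

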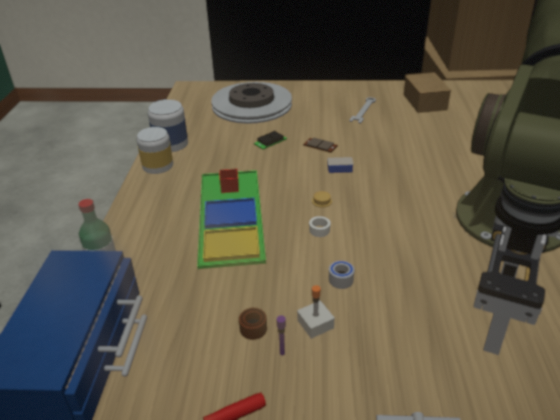

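The top view shows:
- New bearing (blue ring) at (206,261), with a plain white ring decoy at (267,245).
- Cap at (309,247), stand at (163,242) with the orange head at (157,240), and the purple pin lying at (134,218).
- Rusty bearing at (158,200), new pad at (413,194) and worn pad at (408,246).
- Yellow bin at (245,177), blue bin at (286,171) and red cup at (328,163).

The side view agrees.

```bash
cat > h.py <<'E'
from station import ctrl, eyes
import cv2,numpy as np
def ray(c,uv):
    K=np.array([[c["fx"],0,c["cx"]],[0,c["fy"],c["cy"]],[0,0,1]]);d=np.array([c["k1"],0,0,0.])
    p=cv2.undistortPoints(np.float64(uv).reshape(-1,1,2),K,d).reshape(-1,2)
    E=np.array(c["extrinsics"]);v=np.c_[p[:,0],-p[:,1],-np.ones(len(p))]@E[:3,:3].T
    return E[:3,3],v
def plane(c,uv,z):
    o,v=ray(c,uv);return o+v*((z-o[2])/v[:,2])[:,None]
def tri(a,ua,b,ub):
    o1,v1=ray(a,ua);o2,v2=ray(b,ub);v1=v1[0];v2=v2[0]
    s=np.linalg.lstsq(np.c_[v1,-v2],o2-o1,rcond=None)[0];p=o1+s[0]*v1;q=o2+s[1]*v2
    return (p+q)/2,np.linalg.norm(p-q)
def blob(c,roi,lo,hi):
    x0,y0,x1,y1=roi;h=cv2.cvtColor(c["pixels"],cv2.COLOR_BGR2HSV)[y0:y1,x0:x1]
    m=cv2.inRange(h,np.array(lo),np.array(hi));n,l,s,_=cv2.connectedComponentsWithStats(m)
    if n<2:return None
    m=(l==1+s[1:,4].argmax()).astype(np.uint8);k=max(cv2.findContours(m,0,1)[0],key=cv2.contourArea)
    k=cv2.convexHull(k)+np.array([x0,y0]);ys,xs=np.nonzero(m)
    return np.array([xs.mean()+x0,ys.mean()+y0]),k.reshape(-1,2).astype(float),int(m.sum())
def rect(c,b,z):
    p=plane(c,b[1],z)[:,:2]
    r=cv2.minAreaRect((p*1000).astype(np.float32));return r
E
python3 - <<'E'
from h import *
np.set_printoptions(precision=4,suppress=True)
t=eyes.camera("top");s=eyes.camera("side")
B=([95,80,40],[135,255,255]);Y=([15,70,90],[32,255,255]);G=([40,100,60],[80,255,255]);R=([0,150,40],[6,255,255])
for n,c,roi,col,z in [("bear",t,(190,245,222,277),B,.032),("bear s",s,(325,255,360,285),B,.032),
 ("cap",t,(296,235,322,259),([18,120,80],[32,255,255]),.008),("cap s",s,(310,188,335,206),([18,120,80],[32,255,255]),.008),
 ("head",t,(145,230,170,250),([3,160,120],[17,255,255]),.085),("head s",s,(305,280,328,302),([3,160,120],[17,255,255]),.085),
 ("yel",t,(220,145,268,205),([20,120,80],[32,255,255]),.015),("blu",t,(262,140,310,200),B,.015),("cup",t,(310,145,345,180),R,.045),
 ("tray",t,(210,130,365,215),G,.01),("pad blk",t,(395,175,432,215),([0,0,0],[179,255,60]),.018),("pad grn",t,(395,175,432,215),G,.006),
 ("padgrn s",s,(250,125,292,152),G,.006),("padblk s",s,(250,125,292,152),([0,0,0],[179,255,60]),.018),
 ("stand",t,(145,225,180,260),([0,0,150],[179,70,255]),.028)]:
    b=blob(c,roi,*col)
    if b is None: print(n,None);continue
    r=rect(c,b,z);print(n,b[2],b[0],plane(c,b[0],z)[0][:2],"rect",np.round(r[0],1),np.round(r[1],1),round(r[2],1))
a=blob(t,(145,230,170,250),[3,160,120],[17,255,255])[0];b=blob(s,(305,280,328,302),[3,160,120],[17,255,255])[0]
print("head tri",tri(t,a,s,b))
f=lambda c,x,y,w,h,k:cv2.resize(c["pixels"][y:y+h,x:x+w],None,fx=k,fy=k,interpolation=cv2.INTER_NEAREST)
cv2.imwrite("pics/c1.png",np.vstack([f(t,120,180,200,90,4),np.hstack([f(t,220,135,140,75,4),f(t,385,170,60,75,4)])]))
E
```

```text
bear 103 [205.1748 261.1359] [0.3972 0.2136] rect [397.7 214.1] [42.5 42.4] 1.3
bear s 64 [341.4375 270.375 ] [0.3972 0.2197] rect [397.2 216.5] [34.7 42. ] 84.8
cap 246 [308.5935 248.1057] [ 0.4335 -0.062 ] rect [433.9 -61.8] [46.3 43.6] 89.8
cap s 219 [321.5708 198.8082] [ 0.4344 -0.0605] rect [433.6 -62.3] [43.6 55. ] 0.9
head 24 [155.2083 239.125 ] [0.4495 0.3339] rect [448.6 334.4] [13.1 10.2] 2.6
head s 37 [315.7838 288.6757] [0.4487 0.326 ] rect [448.4 325.5] [10.7 12.7] 0.3
yel 1408 [245.0938 176.4297] [0.6327 0.112 ] rect [633.5 112. ] [118.9  94.5] 8.2
blu 1407 [285.9574 170.6027] [ 0.6492 -0.0015] rect [650.1  -1.7] [119.4  94.9] 8.3
cup 217 [327.0092 162.9263] [ 0.6623 -0.1131] rect [ 662.6 -114.1] [44.1 47.5] 9.7
tray 3240 [298.7617 169.9738] [ 0.6524 -0.0374] rect [651.   -1.4] [146.1 360.8] 8.2
pad blk 363 [414.0055 194.6915] [ 0.5794 -0.3555] rect [ 579.2 -354.9] [63.8 45.2] 43.0
pad grn 65 [403.5231 185.3538] [ 0.6089 -0.3311] rect [ 608.6 -331.1] [11.8 41.7] 44.1
padgrn s 86 [266.1395 143.5349] [ 0.5908 -0.3344] rect [ 576.4 -338.5] [95.4 46.8] 17.6
padblk s 204 [270.4314 138.4853] [ 0.5786 -0.3424] rect [ 577.9 -343. ] [67.2 51.8] 42.5
stand 300 [162.06   242.2633] [0.448  0.3311] rect [449.5 332.2] [52.4 52.9] 31.1
head tri (array([0.4488, 0.3322, 0.0911]), np.float64(4.9237779081165774e-05))
```

View pics/c1.png

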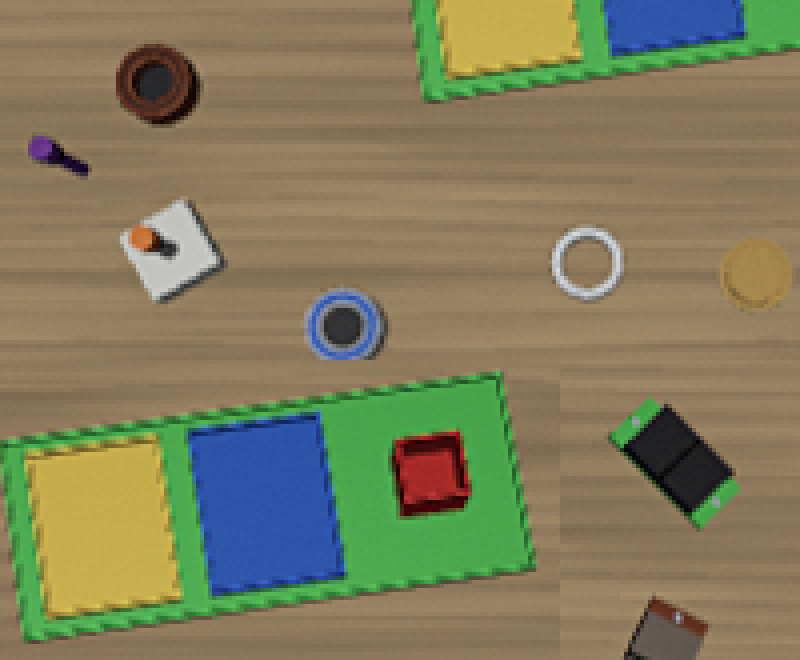

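The crop confirms every identity. It also shows the tray yaw at about 8.2° and the new pad's long axis at about 43°. The purple pin stands near the stand, on its +x+y side. Now I rotate the tool and approach the bearing with the closing line along bin x.

```bash
cat > to.py <<'E'
import sys,numpy as np
from station import ctrl
from scipy.spatial.transform import Rotation as Rn
x,y,z,yaw=map(float,sys.argv[1:])
o=ctrl.get_obs();R=Rn.from_euler("xyz",o["eef_rot"]);T=Rn.from_euler("xyz",[np.pi,0,yaw])
d=np.array([x,y,z])-o["ee_pos"]
print("t",round(o["time_s"],1),"now",d.round(4),"tool now",R.apply(d,inverse=True).round(4),"rotvec",(R.inv()*T).as_rotvec().round(4),"tool after turn",T.apply(d,inverse=True).round(4))
E
python3 -m crank '[0, 0, 0, 0, 0, 0.149, 0, 0, 0, 0, 0, 0.149, 0, 0, 0, 0, 0, 0.149, 0, 0, 0, 0, 0, 0.149, 0, 0, 0, 0, 0, 0.149, 0, 0, 0, 0, 0, 0.149, 0, 0, 0, 0, 0, 0.149, 0, 0, 0, 0, 0, 0]' 0.072 20
python3 to.py 0.3977 0.2142 0.1 1.714
```

```text
time_s: 1.0
ee_pos: [0.2069, 0.5095, 0.2273]
eef_rot: [-3.141, 0.0, 1.71]
force: [-0.2, -0.1, -0.1]
grip_width: 0.0723
grip_force: 0.0
t 1.0 now [ 0.1908 -0.2953 -0.1273] tool now [-0.3189  0.1479  0.1274] rotvec [-0.0002  0.0003 -0.0037] tool after turn [-0.3195  0.1467  0.1273]
```

```bash
python3 -m crank '[-0.035, 0.016, 0, 0, 0, 0, -0.036, 0.0165, 0, 0, 0, 0, -0.036, 0.0165, 0, 0, 0, 0, -0.036, 0.0165, 0, 0, 0, 0, -0.036, 0.0165, 0, 0, 0, 0, -0.036, 0.0165, 0, 0, 0, 0, -0.036, 0.0165, 0, 0, 0, 0, -0.036, 0.0165, 0.02, 0, 0, 0, -0.032, 0.0165, 0.05, 0, 0, 0, 0, 0, 0.045, 0, 0, 0]' 0.072 20
python3 -m crank '[0, 0, 0.01, 0, 0, 0, 0, 0, 0, 0, 0, 0]'
python3 to.py 0.3977 0.2142 0.030 1.714
python3 -c "
from h import *
t=eyes.camera('top');s=eyes.camera('side')
f=lambda c,x,y,w,h,k:cv2.resize(c['pixels'][y:y+h,x:x+w],None,fx=k,fy=k)
cv2.imwrite('pics/c2.png',np.hstack([f(t,170,220,80,80,5),f(s,300,220,80,80,5)]))"
```

```text
time_s: 2.0
ee_pos: [0.3966, 0.2182, 0.1215]
eef_rot: [3.139, -0.001, 1.715]
force: [0.3, 0.2, -0.9]
grip_width: 0.0721
grip_force: 0.0
time_s: 2.2
ee_pos: [0.3942, 0.2203, 0.1114]
eef_rot: [-3.139, 0.001, 1.716]
force: [0.2, 0.5, 0.5]
grip_width: 0.0719
grip_force: 0.0
t 2.2 now [ 0.0035 -0.0061 -0.0814] tool now [-0.0065  0.0028  0.0814] rotvec [-0.0024  0.0007  0.0017] tool after turn [-0.0065  0.0026  0.0814]
```

View pics/c2.png

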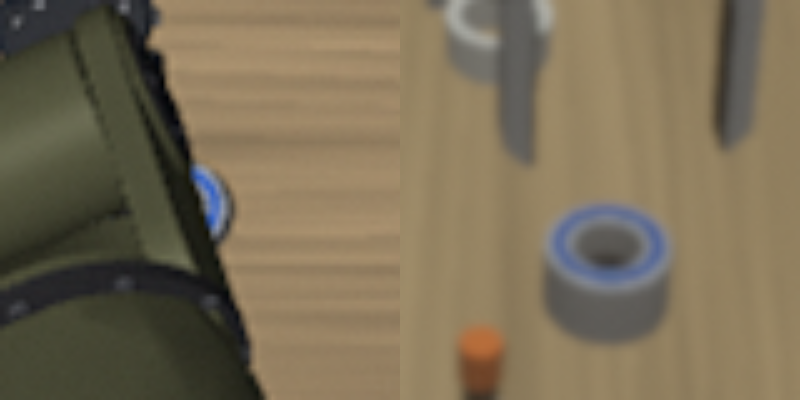

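The fingers straddle the bearing symmetrically in the side crop (bearing at about (605,265), fingertips at about (520,160) and (735,145)). Next I descend and grip.

```bash
python3 -m crank '[-0.0065, 0.0028, 0.02, 0, 0, 0, 0, 0, 0.03, 0, 0, 0, 0, 0, 0.021, 0, 0, 0, 0, 0, 0.01, 0, 0, 0, 0, 0, 0, 0, 0, 0, 0, 0, 0, 0, 0, 0]'
python3 to.py 0.3977 0.2142 0.030 1.714
python3 -m crank '[0, 0, 0, 0, 0, 0, 0, 0, 0, 0, 0, 0, 0, 0, 0, 0, 0, 0, 0, 0, 0, 0, 0, 0, 0, 0, 0, 0, 0, 0, 0, 0, 0, 0, 0, 0, 0, 0, 0, 0, 0, 0, 0, 0, 0, 0, 0, 0]' 0.04 30
python3 to.py 0.650 -0.0017 0.16 1.714
```

```text
time_s: 2.9
ee_pos: [0.3991, 0.2148, 0.0323]
eef_rot: [3.14, -0.001, 1.714]
force: [0.3, -0.5, 0.5]
grip_width: 0.072
grip_force: 0.0
t 2.9 now [-0.0014 -0.0006 -0.0023] tool now [-0.0004 -0.0015  0.0023] rotvec [ 0.002  -0.0005 -0.0004] tool after turn [-0.0004 -0.0015  0.0023]
time_s: 3.7
ee_pos: [0.3986, 0.2143, 0.0314]
eef_rot: [3.141, -0.0, 1.713]
force: [-2.0, -0.5, 6.8]
grip_width: 0.0512
grip_force: 30.0
t 3.7 now [ 0.2514 -0.216   0.1286] tool now [-0.2494  0.2183 -0.1285] rotvec [ 0.0006 -0.0002 -0.0011] tool after turn [-0.2497  0.218  -0.1286]
```

```bash
python3 -m crank '[0, 0, -0.03, 0, 0, 0, 0, 0, -0.04, 0, 0, 0, 0, 0, -0.04, 0, 0, 0, -0.02, 0.018, -0.018, 0, 0, 0, -0.033, 0.029, 0, 0, 0, 0, -0.033, 0.029, 0, 0, 0, 0, -0.033, 0.029, 0, 0, 0, 0, -0.033, 0.029, 0, 0, 0, 0, -0.033, 0.029, 0, 0, 0, 0, -0.033, 0.029, 0, 0, 0, 0]'
python3 -m crank '[-0.022, 0.019, 0, 0, 0, 0, -0.01, 0.008, 0, 0, 0, 0, 0, 0, 0, 0, 0, 0, 0, 0, 0, 0, 0, 0, 0, 0, 0, 0, 0, 0]'
python3 to.py 0.650 -0.0017 0.037 1.714
python3 -c "
from h import *
t=eyes.camera('top');s=eyes.camera('side')
f=lambda c,x,y,w,h,k:cv2.resize(c['pixels'][y:y+h,x:x+w],None,fx=k,fy=k)
cv2.imwrite('pics/c3.png',np.hstack([f(t,220,110,140,110,3),f(s,170,130,120,110,3)]))"
```

```text
time_s: 4.7
ee_pos: [0.6202, 0.0241, 0.1585]
eef_rot: [-3.141, -0.0, 1.713]
force: [-0.7, -0.2, -1.7]
grip_width: 0.0515
grip_force: 30.0
time_s: 5.2
ee_pos: [0.65, -0.0015, 0.1589]
eef_rot: [-3.141, -0.0, 1.714]
force: [-1.1, -0.1, -2.5]
grip_width: 0.0516
grip_force: 30.0
t 5.2 now [ 0.     -0.0002 -0.1219] tool now [-0.0003  0.      0.1219] rotvec [-0.0004 -0.0002 -0.0004] tool after turn [-0.0002 -0.      0.1219]
```

View pics/c3.png

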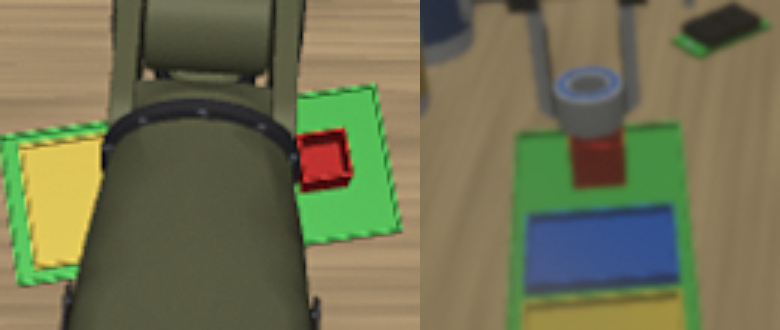

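The bearing hangs level in the fingers (side crop, about (588,100)), in line with the blue bin. I lower it and release.

```bash
python3 -m crank '[0, 0, 0.03, 0, 0, 0, 0, 0, 0.04, 0, 0, 0, 0, 0, 0.03, 0, 0, 0, 0, 0, 0.012, 0, 0, 0, 0, 0, 0.006, 0, 0, 0, 0, 0, 0.003, 0, 0, 0, 0, 0, 0, 0, 0, 0, 0, 0, 0, 0, 0, 0, 0, 0, 0, 0, 0, 0]'
python3 -m crank '[0, 0, 0, 0, 0, 0, 0, 0, 0, 0, 0, 0, 0, 0, 0, 0, 0, 0, 0, 0, 0, 0, 0, 0, 0, 0, 0, 0, 0, 0]' 0.072
python3 -m crank '[0, 0, -0.02, 0, 0, 0, 0, 0, -0.04, 0, 0, 0, 0, 0, -0.04, 0, 0, 0, 0, 0, -0.03, 0, 0, 0, 0, 0, 0, 0, 0, 0]'
python3 to.py 0.434 -0.062 0.15 1.714
```

```text
time_s: 6.2
ee_pos: [0.651, -0.0023, 0.0389]
eef_rot: [3.14, 0.0, 1.713]
force: [0.6, -0.6, -2.7]
grip_width: 0.0516
grip_force: 30.0
time_s: 6.7
ee_pos: [0.6506, -0.0023, 0.0379]
eef_rot: [3.141, 0.0, 1.713]
force: [1.1, 0.4, -0.6]
grip_width: 0.0722
grip_force: 0.0
time_s: 7.2
ee_pos: [0.6521, -0.0023, 0.1729]
eef_rot: [3.134, 0.001, 1.713]
force: [0.4, 0.5, -0.1]
grip_width: 0.0721
grip_force: 0.0
t 7.2 now [-0.2181 -0.0597 -0.0229] tool now [-0.0281 -0.2245  0.0213] rotvec [ 0.0074  0.0015 -0.0012] tool after turn [-0.0279 -0.2244  0.0229]
```

```bash
python3 -m crank '[-0.004, -0.032, 0, 0, 0, 0, -0.004, -0.032, 0, 0, 0, 0, -0.004, -0.032, 0, 0, 0, 0, -0.004, -0.032, 0, 0, 0, 0, -0.004, -0.032, 0, 0, 0, 0, -0.004, -0.032, 0, 0, 0, 0, -0.004, -0.032, 0.02, 0, 0, 0, 0, 0, 0.04, 0, 0, 0, 0, 0, 0, 0, 0, 0, 0, 0, 0, 0, 0, 0]'
python3 to.py 0.434 -0.062 0.027 1.714
python3 -c "
from h import *
s=eyes.camera('side');t=eyes.camera('top')
b=blob(t,(240,140,330,200),[95,80,40],[135,255,255]);print(b[2])
f=lambda c,x,y,w,h,k:cv2.resize(c['pixels'][y:y+h,x:x+w],None,fx=k,fy=k)
cv2.imwrite('pics/c4.png',np.hstack([f(t,220,130,140,110,3),f(s,180,150,180,110,2.0)[:330] if 0 else cv2.resize(s['pixels'][150:260,190:360],(380,330))]))"
```

```text
time_s: 8.2
ee_pos: [0.4329, -0.0616, 0.1081]
eef_rot: [-3.14, -0.001, 1.713]
force: [0.5, 0.7, 0.1]
grip_width: 0.0718
grip_force: 0.0
t 8.2 now [ 0.0011 -0.0004 -0.0811] tool now [-0.0005  0.0011  0.0811] rotvec [-0.0013 -0.0005 -0.0012] tool after turn [-0.0005  0.001   0.0811]
1195
```

View pics/c4.png

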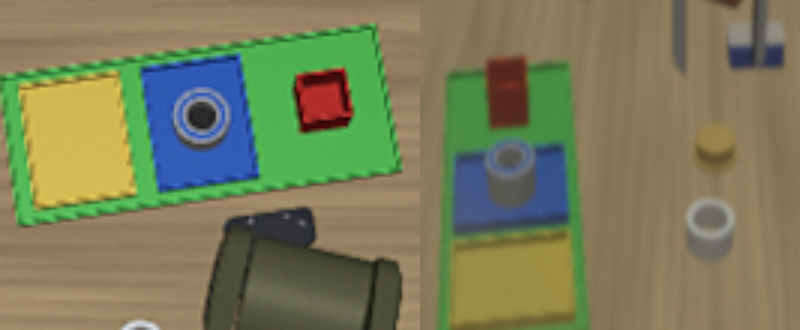

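The bearing lies flat and central in the blue bin (top crop (202,117)), and the cap is clear below the fingers. I descend on the cap.

```bash
python3 -m crank '[-0.0005, 0.001, 0.02, 0, 0, 0, 0, 0, 0.03, 0, 0, 0, 0, 0, 0.02, 0, 0, 0, 0, 0, 0.008, 0, 0, 0, 0, 0, 0.003, 0, 0, 0, 0, 0, 0, 0, 0, 0, 0, 0, 0, 0, 0, 0]'
python3 -m crank '[0, 0, 0, 0, 0, 0, 0, 0, 0, 0, 0, 0, 0, 0, 0, 0, 0, 0, 0, 0, 0, 0, 0, 0, 0, 0, 0, 0, 0, 0, 0, 0, 0, 0, 0, 0, 0, 0, 0, 0, 0, 0, 0, 0, 0, 0, 0, 0]' 0.03 15
python3 -m crank '[0, 0, -0.03, 0, 0, 0, 0, 0, -0.04, 0, 0, 0, 0, 0, -0.04, 0, 0, 0, 0, 0, -0.02, 0, 0, 0, 0, 0, 0, 0, 0, 0, 0, 0, 0, 0, 0, 0]'
python3 to.py 0.6506 -0.0021 0.15 1.714
python3 - <<'E'
from h import *
t=eyes.camera("top");B=([95,80,40],[135,255,255])
h=cv2.cvtColor(t["pixels"],cv2.COLOR_BGR2HSV)[150:192,268:305]
# seal ring is the brighter blue: print saturated bright component
m=cv2.inRange(h,np.array([95,80,205]),np.array([135,200,255]));ys,xs=np.nonzero(m);print(len(xs))
g=cv2.inRange(h,np.array([0,0,0]),np.array([179,70,90]));n,l,s,ce=cv2.connectedComponentsWithStats(g)
i=1+s[1:,4].argmax();print("bore",s[i,4],ce[i]+[268,150],plane(t,ce[i]+[268,150],.038)[0])
E
```

```text
time_s: 9.0
ee_pos: [0.4345, -0.0622, 0.0279]
eef_rot: [3.14, 0.001, 1.713]
force: [-0.7, -0.1, 0.2]
grip_width: 0.072
grip_force: 0.0
time_s: 9.8
ee_pos: [0.4339, -0.0621, 0.027]
eef_rot: [3.141, 0.0, 1.713]
force: [-0.5, 0.7, 4.5]
grip_width: 0.0413
grip_force: 15.0
time_s: 10.4
ee_pos: [0.4335, -0.062, 0.1561]
eef_rot: [-3.141, -0.0, 1.713]
force: [-0.2, 0.3, -0.1]
grip_width: 0.0414
grip_force: 15.0
t 10.4 now [ 0.2171  0.0599 -0.0061] tool now [0.0286 0.2234 0.006 ] rotvec [-0.0005 -0.0002 -0.0012] tool after turn [0.0283 0.2234 0.0061]
3
bore 67 [286.91044776 168.08955224] [ 0.64984401 -0.00377474  0.038     ]
```

```bash
python3 -m crank '[0.003, 0.023, 0, 0, 0, 0, 0.0045, 0.036, 0, 0, 0, 0, 0.0045, 0.036, 0, 0, 0, 0, 0.0045, 0.036, 0, 0, 0, 0, 0.0045, 0.036, 0, 0, 0, 0, 0.0045, 0.036, 0, 0, 0, 0, 0.003, 0.02, 0, 0, 0, 0, 0, 0, 0, 0, 0, 0, 0, 0, 0, 0, 0, 0]'
python3 to.py 0.6504 -0.0025 0.066 1.714
```

```text
time_s: 11.35
ee_pos: [0.6498, -0.0022, 0.1547]
eef_rot: [-3.138, -0.001, 1.713]
force: [-0.8, 0.3, -0.7]
grip_width: 0.0412
grip_force: 15.0
t 11.3 now [ 0.0006 -0.0003 -0.0887] tool now [-0.0004  0.0009  0.0887] rotvec [-0.0032 -0.0006 -0.001 ] tool after turn [-0.0003  0.0006  0.0887]
```

```bash
python3 -m crank '[0, 0.0005, 0.03, 0, 0, 0, 0, 0, 0.03, 0, 0, 0, 0, 0, 0.018, 0, 0, 0, 0, 0, 0.006, 0, 0, 0, 0, 0, 0.003, 0, 0, 0, 0, 0, 0.002, 0, 0, 0, 0, 0, 0, 0, 0, 0, 0, 0, 0, 0, 0, 0]'
python3 -m crank '[0, 0, 0, 0, 0, 0, 0, 0, 0, 0, 0, 0, 0, 0, 0, 0, 0, 0, 0, 0, 0, 0, 0, 0, 0, 0, 0, 0, 0, 0]' 0.065
python3 -m crank '[0, 0, -0.015, 0, 0, 0, 0, 0, -0.03, 0, 0, 0, 0, 0, -0.04, 0, 0, 0, 0, 0, -0.02, 0, 0, 0, 0, 0, 0, 0, 0, 0]'
python3 to.py 0.5785 -0.3565 0.16 0.75
```

```text
time_s: 12.15
ee_pos: [0.6513, -0.0022, 0.0687]
eef_rot: [3.14, 0.0, 1.713]
force: [0.4, -0.5, 0.1]
grip_width: 0.0412
grip_force: 15.0
time_s: 12.65
ee_pos: [0.6511, -0.0022, 0.0679]
eef_rot: [3.142, 0.0, 1.713]
force: [0.1, -0.5, -0.3]
grip_width: 0.065
grip_force: 0.0
time_s: 13.15
ee_pos: [0.6523, -0.0022, 0.1776]
eef_rot: [3.135, 0.001, 1.713]
force: [-0.4, 0.3, -0.3]
grip_width: 0.0651
grip_force: 0.0
t 13.2 now [-0.0738 -0.3543 -0.0176] tool now [-0.3402 -0.1233  0.0172] rotvec [ 0.0065 -0.0019  0.9628] tool after turn [-0.2955  0.2089  0.0176]
```

```bash
python3 -m crank '[0, 0, 0, 0, 0, 0.1375, 0, 0, 0, 0, 0, 0.1375, 0, 0, 0, 0, 0, 0.1375, 0, 0, 0, 0, 0, 0.1375, 0, 0, 0, 0, 0, 0.1375, 0, 0, 0, 0, 0, 0.1375, 0, 0, 0, 0, 0, 0.1375, 0, 0, 0, 0, 0, 0]' 0.065 20
python3 -m crank '[-0.0295, 0.0209, 0, 0, 0, 0, -0.0295, 0.0209, 0, 0, 0, 0, -0.0295, 0.0209, 0, 0, 0, 0, -0.0295, 0.0209, 0, 0, 0, 0, -0.0295, 0.0209, 0, 0, 0, 0, -0.0295, 0.0209, 0, 0, 0, 0, -0.0295, 0.0209, 0, 0, 0, 0, -0.0295, 0.0209, 0.01, 0, 0, 0, -0.0295, 0.0209, 0.03, 0, 0, 0, -0.0295, 0.0209, 0.03, 0, 0, 0]'
python3 -m crank '[0, 0, 0, 0, 0, 0, 0, 0, 0, 0, 0, 0]'
python3 to.py 0.5785 -0.3565 0.026 0.75
python3 -c "
from h import *
s=eyes.camera('side');t=eyes.camera('top')
cv2.imwrite('pics/c5.png',np.hstack([cv2.resize(t['pixels'][130:220,230:350],(400,300)),cv2.resize(s['pixels'][90:220,180:340],(370,300))]))"
```

```text
time_s: 13.95
ee_pos: [0.6507, -0.0022, 0.1722]
eef_rot: [-3.141, 0.001, 0.748]
force: [0.6, 0.2, 0.5]
grip_width: 0.0652
grip_force: 0.0
time_s: 14.95
ee_pos: [0.5773, -0.3576, 0.1021]
eef_rot: [3.141, -0.0, 0.755]
force: [0.4, -0.6, -0.3]
grip_width: 0.0652
grip_force: 0.0
time_s: 15.15
ee_pos: [0.5773, -0.3564, 0.102]
eef_rot: [-3.14, 0.0, 0.752]
force: [0.8, 1.0, -0.7]
grip_width: 0.065
grip_force: 0.0
t 15.2 now [ 0.0012 -0.0001 -0.076 ] tool now [0.0008 0.001  0.076 ] rotvec [-0.0017  0.0002  0.0023] tool after turn [0.0008 0.0009 0.076 ]
```

View pics/c5.png

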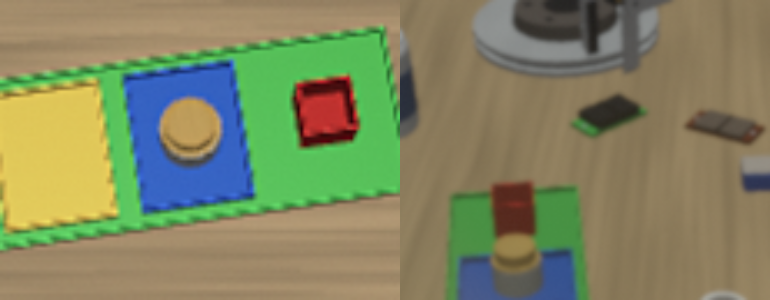

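The cap sits centred on the bearing (top crop (190,128), side crop (517,255)). The fingers hang above the new pad, so I go down.

```bash
python3 -m crank '[0.0005, 0.001, 0.02, 0, 0, 0, 0, 0, 0.03, 0, 0, 0, 0, 0, 0.015, 0, 0, 0, 0, 0, 0.009, 0, 0, 0, 0, 0, 0.003, 0, 0, 0, 0, 0, 0, 0, 0, 0, 0, 0, 0, 0, 0, 0]'
python3 -m crank '[0, 0, 0, 0, 0, 0, 0, 0, 0, 0, 0, 0, 0, 0, 0, 0, 0, 0, 0, 0, 0, 0, 0, 0, 0, 0, 0, 0, 0, 0, 0, 0, 0, 0, 0, 0, 0, 0, 0, 0, 0, 0]' 0.03 30
python3 -m crank '[0, 0, -0.03, 0, 0, 0, 0, 0, -0.04, 0, 0, 0, 0, 0, -0.04, 0, 0, 0, 0, 0, -0.03, 0, 0, 0, 0, 0, 0, 0, 0, 0, 0, 0, 0, 0, 0, 0]'
python3 -c "
from h import *
s=eyes.camera('side')
cv2.imwrite('pics/c6.png',cv2.resize(s['pixels'][70:170,210:350],(560,400)))"
python3 to.py 0.633 0.112 0.16 0.143
```

```text
time_s: 15.95
ee_pos: [0.5793, -0.3569, 0.0271]
eef_rot: [3.14, -0.0, 0.751]
force: [0.7, 0.1, 0.1]
grip_width: 0.0649
grip_force: 0.0
time_s: 16.65
ee_pos: [0.579, -0.3568, 0.0262]
eef_rot: [3.141, -0.0, 0.75]
force: [-0.2, -0.7, 3.5]
grip_width: 0.0417
grip_force: 30.0
time_s: 17.25
ee_pos: [0.5786, -0.3564, 0.1652]
eef_rot: [-3.141, 0.0, 0.75]
force: [-0.1, -0.4, -2.0]
grip_width: 0.0419
grip_force: 30.0
t 17.3 now [ 0.0547  0.4682 -0.0041] tool now [ 0.3593 -0.3052  0.0047] rotvec [-0.0023  0.0013  0.6073] tool after turn [ 0.1209 -0.4556  0.0041]
```

View pics/c6.png

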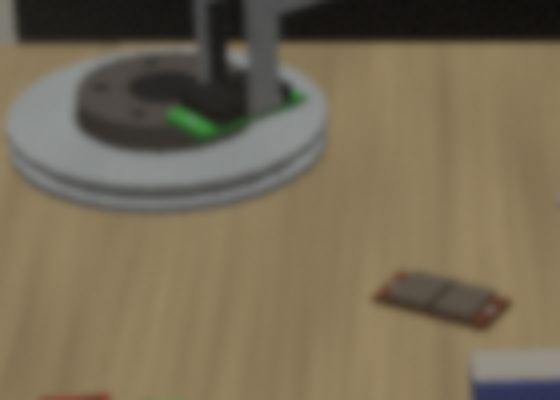

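The pad is held level at its middle (crop (240,105)), and the worn pad is untouched. I turn it and carry it to the yellow bin.

```bash
python3 -m crank '[0, 0, 0, 0, 0, 0.1215, 0, 0, 0, 0, 0, 0.1215, 0, 0, 0, 0, 0, 0.1215, 0, 0, 0, 0, 0, 0.1215, 0, 0, 0, 0, 0, 0.1215, 0.0101, -0.038, 0, 0, 0, 0, 0.0101, -0.038, 0, 0, 0, 0, 0.0101, -0.038, 0, 0, 0, 0, 0.0101, -0.038, 0, 0, 0, 0, 0.0101, -0.038, 0, 0, 0, 0]'
python3 -m crank '[0.0101, -0.038, 0, 0, 0, 0, 0.0101, -0.038, 0, 0, 0, 0, 0.0101, -0.038, 0, 0, 0, 0, 0.0101, -0.038, 0, 0, 0, 0, 0.0101, -0.038, 0, 0, 0, 0, 0.0101, -0.038, 0, 0, 0, 0, 0.0098, -0.0376, 0, 0, 0, 0, 0, 0, 0, 0, 0, 0, 0, 0, 0, 0, 0, 0, 0, 0, 0, 0, 0, 0]'
python3 to.py 0.633 0.112 0.034 0.143
```

```text
time_s: 18.3
ee_pos: [0.601, -0.1596, 0.1637]
eef_rot: [-3.14, 0.003, 0.143]
force: [0.2, -0.8, -1.9]
grip_width: 0.0418
grip_force: 30.0
time_s: 19.3
ee_pos: [0.6333, 0.1106, 0.1647]
eef_rot: [3.141, 0.002, 0.142]
force: [0.2, -0.1, -1.7]
grip_width: 0.0414
grip_force: 30.0
t 19.3 now [-0.0003  0.0014 -0.1307] tool now [ 0.0002 -0.0014  0.1307] rotvec [ 0.0001  0.0019 -0.0009] tool after turn [-1.000e-04 -1.400e-03  1.307e-01]
```

```bash
python3 -m crank '[0, -0.0014, 0.03, 0, 0, 0, 0, 0, 0.04, 0, 0, 0, 0, 0, 0.035, 0, 0, 0, 0, 0, 0.015, 0, 0, 0, 0, 0, 0.008, 0, 0, 0, 0, 0, 0.003, 0, 0, 0, 0, 0, 0, 0, 0, 0, 0, 0, 0, 0, 0, 0, 0, 0, 0, 0, 0, 0]'
python3 -m crank '[0, 0, 0, 0, 0, 0, 0, 0, 0, 0, 0, 0, 0, 0, 0, 0, 0, 0, 0, 0, 0, 0, 0, 0, 0, 0, 0, 0, 0, 0]' 0.062
python3 -m crank '[0, 0, -0.02, 0, 0, 0, 0, 0, -0.04, 0, 0, 0, 0, 0, -0.04, 0, 0, 0, 0, 0, -0.04, 0, 0, 0, 0, 0, -0.04, 0, 0, 0, 0, 0, 0, 0, 0, 0]'
python3 to.py 0.449 0.333 0.16 0.84
```

```text
time_s: 20.2
ee_pos: [0.6339, 0.113, 0.036]
eef_rot: [3.142, -0.002, 0.143]
force: [-0.6, -1.0, -1.3]
grip_width: 0.0419
grip_force: 30.0
time_s: 20.7
ee_pos: [0.6334, 0.1129, 0.0349]
eef_rot: [3.142, 0.0, 0.143]
force: [0.0, -0.7, -0.0]
grip_width: 0.0619
grip_force: 0.0
time_s: 21.3
ee_pos: [0.6351, 0.1132, 0.2212]
eef_rot: [3.141, -0.009, 0.143]
force: [-0.5, 0.6, -0.5]
grip_width: 0.0619
grip_force: 0.0
t 21.3 now [-0.1861  0.2198 -0.0612] tool now [-0.1535 -0.2441  0.0598] rotvec [ 0.0034 -0.0089 -0.6971] tool after turn [ 0.0395 -0.2853  0.0612]
```

```bash
python3 -m crank '[0, 0, 0, 0, 0, -0.1394, 0, 0, 0, 0, 0, -0.1394, 0, 0, 0, 0, 0, -0.1394, 0, 0, 0, 0, 0, -0.1394, 0, 0, 0, 0, 0, -0.1394, 0, 0, 0, 0, 0, 0, 0, 0, 0, 0, 0, 0]' 0.045 15
python3 -m crank '[0.0049, -0.0357, 0, 0, 0, 0, 0.0049, -0.0357, 0, 0, 0, 0, 0.0049, -0.0357, 0, 0, 0, 0, 0.0049, -0.0357, 0, 0, 0, 0, 0.0049, -0.0357, 0, 0, 0, 0, 0.0049, -0.0357, 0, 0, 0, 0, 0.0049, -0.0357, 0.02, 0, 0, 0, 0.0049, -0.0357, 0.02, 0, 0, 0, 0, 0, 0.01, 0, 0, 0, 0, 0, 0, 0, 0, 0]'
python3 -m crank '[0, 0, 0, 0, 0, 0, 0, 0, 0, 0, 0, 0]'
python3 to.py 0.449 0.3325 0.087 0.84
python3 -c "
from h import *
s=eyes.camera('side');t=eyes.camera('top')
b=blob(s,(305,275,328,302),[3,160,120],[17,255,255]);print(b and (b[2],b[0],plane(s,b[0],.085)))
cv2.imwrite('pics/c7.png',np.hstack([cv2.resize(t['pixels'][120:220,210:350],(420,300)),cv2.resize(s['pixels'][220:340,240:380],(350,300))]))"
```

```text
time_s: 22.0
ee_pos: [0.6334, 0.1129, 0.2144]
eef_rot: [-3.141, 0.0, 0.836]
force: [0.7, 0.1, 0.1]
grip_width: 0.045
grip_force: 0.0
time_s: 23.0
ee_pos: [0.4463, 0.3328, 0.1636]
eef_rot: [-3.141, 0.002, 0.838]
force: [0.3, -0.2, 0.3]
grip_width: 0.0452
grip_force: 0.0
time_s: 23.2
ee_pos: [0.4479, 0.3322, 0.1657]
eef_rot: [3.141, -0.001, 0.838]
force: [0.5, 0.1, 0.6]
grip_width: 0.0449
grip_force: 0.0
t 23.2 now [ 0.0011  0.0003 -0.0787] tool now [0.0008 0.0006 0.0787] rotvec [ 0.0004 -0.0012 -0.0025] tool after turn [0.0009 0.0006 0.0787]
(40, array([315.825, 289.225]), array([[0.44867221, 0.32732472, 0.085     ]]))
```

View pics/c7.png

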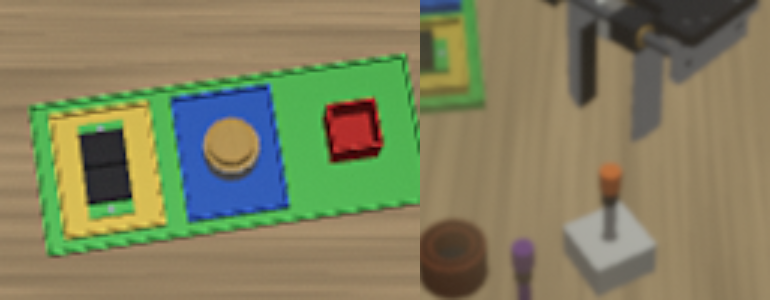

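The pad lies flat in the yellow bin (top crop (105,168)) and the cap is still centred. The open fingers hang above the orange head (side crop (610,185)). I descend on the pin.

```bash
python3 -m crank '[0.0008, 0.0006, 0.02, 0, 0, 0, 0, 0, 0.025, 0, 0, 0, 0, 0, 0.02, 0, 0, 0, 0, 0, 0.01, 0, 0, 0, 0, 0, 0.004, 0, 0, 0, 0, 0, 0, 0, 0, 0, 0, 0, 0, 0, 0, 0]'
python3 -c "
from h import *
s=eyes.camera('side')
cv2.imwrite('pics/c8.png',cv2.resize(s['pixels'][250:340,260:380],(560,420)))"
```

```text
time_s: 24.0
ee_pos: [0.4484, 0.3332, 0.0869]
eef_rot: [3.141, -0.001, 0.84]
force: [-0.5, 0.3, -0.1]
grip_width: 0.0449
grip_force: 0.0
```

View pics/c8.png

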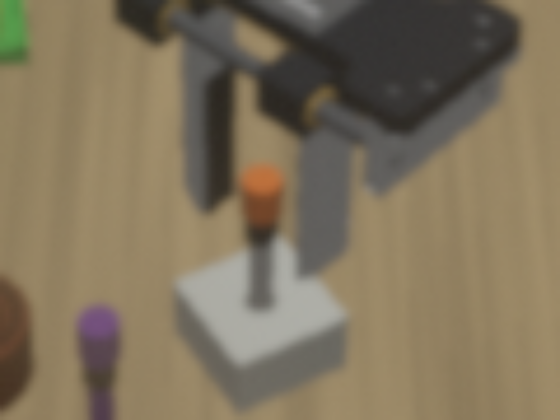

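The head (crop (262,195)) lies midway between the fingertips (207,205) and (318,270), so I close and draw straight up.

```bash
python3 -m crank '[0, 0, 0, 0, 0, 0, 0, 0, 0, 0, 0, 0, 0, 0, 0, 0, 0, 0, 0, 0, 0, 0, 0, 0, 0, 0, 0, 0, 0, 0, 0, 0, 0, 0, 0, 0, 0, 0, 0, 0, 0, 0, 0, 0, 0, 0, 0, 0]' 0.008 20
python3 to.py 0.449 0.3325 0.087 0.84
python3 -m crank '[0, 0, -0.004, 0, 0, 0, 0, 0, -0.008, 0, 0, 0, 0, 0, -0.01, 0, 0, 0, 0, 0, -0.01, 0, 0, 0, 0, 0, -0.01, 0, 0, 0, 0, 0, -0.02, 0, 0, 0, 0, 0, -0.03, 0, 0, 0, 0, 0, -0.02, 0, 0, 0, 0, 0, 0, 0, 0, 0, 0, 0, 0, 0, 0, 0]'
python3 -c "
from h import *
s=eyes.camera('side')
cv2.imwrite('pics/c9.png',cv2.resize(s['pixels'][190:340,240:400],(560,525)))"
python3 to.py 0.6625 -0.1145 0.2 0.84
```

```text
time_s: 24.85
ee_pos: [0.448, 0.333, 0.0859]
eef_rot: [3.142, -0.0, 0.84]
force: [0.6, 0.3, 0.7]
grip_width: 0.0153
grip_force: 20.0
t 24.9 now [ 0.001  -0.0005  0.0011] tool now [ 0.0003  0.0011 -0.0011] rotvec [ 0.     -0.0001 -0.0002] tool after turn [ 0.0003  0.0011 -0.0011]
time_s: 25.85
ee_pos: [0.4478, 0.3329, 0.1977]
eef_rot: [3.142, -0.0, 0.84]
force: [-0.2, -0.8, -1.3]
grip_width: 0.0155
grip_force: 20.0
t 25.9 now [ 0.2149 -0.4472  0.003 ] tool now [-0.1895  0.4586 -0.0029] rotvec [-0.0003  0.0012 -0.0002] tool after turn [-0.1896  0.4585 -0.003 ]
```

View pics/c9.png

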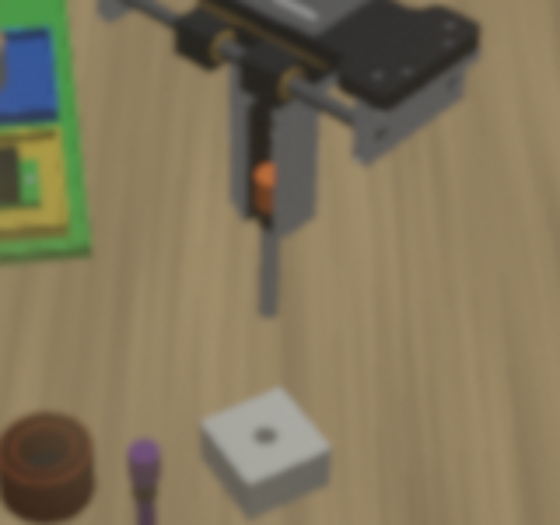

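The pin is out and vertical, and the stand is upright in place (crop (265,440)). I carry it to the cup.

```bash
python3 -m crank '[-0.0135, 0.0329, 0, 0, 0, 0, -0.0135, 0.0329, 0, 0, 0, 0, -0.0135, 0.0329, 0, 0, 0, 0, -0.0135, 0.0329, 0, 0, 0, 0, -0.0135, 0.0329, 0, 0, 0, 0, -0.0135, 0.0329, 0, 0, 0, 0, -0.0135, 0.0329, 0, 0, 0, 0, -0.0135, 0.0329, 0, 0, 0, 0, -0.0135, 0.0329, 0, 0, 0, 0, -0.0135, 0.0329, 0, 0, 0, 0]'
python3 -m crank '[-0.0135, 0.0329, 0, 0, 0, 0, -0.0135, 0.0329, 0, 0, 0, 0, -0.0135, 0.0329, 0, 0, 0, 0, -0.0135, 0.0329, 0, 0, 0, 0, 0, 0, 0, 0, 0, 0, 0, 0, 0, 0, 0, 0, 0, 0, 0, 0, 0, 0]'
python3 -c "
from h import *
s=eyes.camera('side')
cv2.imwrite('pics/c10.png',cv2.resize(s['pixels'][80:220,170:310],(500,500)))"
python3 to.py 0.6645 -0.115 0.092 0.84
```

```text
time_s: 26.9
ee_pos: [0.6028, 0.0114, 0.1964]
eef_rot: [-3.14, 0.001, 0.84]
force: [0.1, 0.3, 0.3]
grip_width: 0.0157
grip_force: 20.0
time_s: 27.6
ee_pos: [0.6643, -0.1143, 0.1971]
eef_rot: [-3.14, 0.001, 0.841]
force: [-0.3, 0.9, -0.5]
grip_width: 0.0157
grip_force: 20.0
t 27.6 now [ 1.000e-04 -9.000e-04 -1.055e-01] tool now [-0.0006  0.0007  0.1055] rotvec [-0.0008  0.0002  0.0009] tool after turn [-0.0006  0.0007  0.1055]
```

View pics/c10.png

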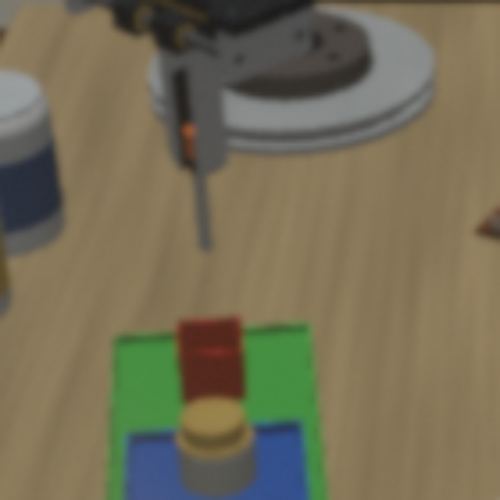

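The pin (foot at (206,247)) hangs in line above the cup (opening at (211,335)). I lower it and release.

```bash
python3 -m crank '[-0.0005, 0.0007, 0.02, 0, 0, 0, 0, 0, 0.03, 0, 0, 0, 0, 0, 0.025, 0, 0, 0, 0, 0, 0.015, 0, 0, 0, 0, 0, 0.01, 0, 0, 0, 0, 0, 0.007, 0, 0, 0, 0, 0, 0, 0, 0, 0, 0, 0, 0, 0, 0, 0, 0, 0, 0, 0, 0, 0]'
python3 to.py 0.6645 -0.115 0.089 0.84
```

```text
time_s: 28.55
ee_pos: [0.6653, -0.1162, 0.0919]
eef_rot: [3.14, -0.001, 0.84]
force: [-0.2, 0.1, -1.6]
grip_width: 0.0152
grip_force: 20.0
t 28.6 now [-0.0008  0.0012 -0.0029] tool now [ 0.0003 -0.0014  0.0029] rotvec [ 0.0013 -0.0007 -0.0002] tool after turn [ 0.0003 -0.0014  0.0029]
```

```bash
python3 -m crank '[0, 0, 0.002, 0, 0, 0, 0, 0, 0, 0, 0, 0, 0, 0, 0, 0, 0, 0, 0, 0, 0, 0, 0, 0, 0, 0, 0, 0, 0, 0, 0, 0, 0, 0, 0, 0, 0, 0, 0, 0, 0, 0]' 0.09
python3 -m crank '[0, 0, -0.01, 0, 0, 0, 0, 0, -0.02, 0, 0, 0, 0, 0, -0.04, 0, 0, 0, 0, 0, -0.04, 0, 0, 0, 0, 0, -0.03, 0, 0, 0, 0, 0, 0, 0, 0, 0, -0.02, -0.02, 0, 0, 0, 0, -0.03, -0.03, 0, 0, 0, 0, -0.03, -0.03, 0, 0, 0, 0, -0.03, -0.03, 0, 0, 0, 0]'
python3 -m crank '[-0.03, -0.03, 0, 0, 0, 0, -0.03, -0.03, 0, 0, 0, 0, -0.03, -0.03, 0, 0, 0, 0, 0, 0, 0, 0, 0, 0, 0, 0, 0, 0, 0, 0, 0, 0, 0, 0, 0, 0, 0, 0, 0, 0, 0, 0]'
python3 -c "
from h import *
s=eyes.camera('side');t=eyes.camera('top')
cv2.imwrite('pics/c11.png',np.hstack([cv2.resize(t['pixels'][120:270,120:440],(440,206)),cv2.resize(s['pixels'][120:345,170:370],(232,206))]))
cv2.imwrite('pics/c12.png',np.hstack([cv2.resize(t['pixels'][130:220,210:360],(450,270)),cv2.resize(s['pixels'][130:270,180:300],(300,270))]))"
```

```text
time_s: 29.25
ee_pos: [0.6649, -0.1161, 0.0889]
eef_rot: [3.142, -0.0, 0.84]
force: [-0.1, -0.7, -0.3]
grip_width: 0.068
grip_force: 0.0
time_s: 30.25
ee_pos: [0.5076, -0.1244, 0.2283]
eef_rot: [-3.141, 0.0, 0.84]
force: [-0.5, -1.0, 0.2]
grip_width: 0.09
grip_force: 0.0
time_s: 30.95
ee_pos: [0.3832, -0.1314, 0.2286]
eef_rot: [-3.141, 0.0, 0.84]
force: [0.3, -0.9, 0.6]
grip_width: 0.0899
grip_force: 0.0
```

View pics/c12.png

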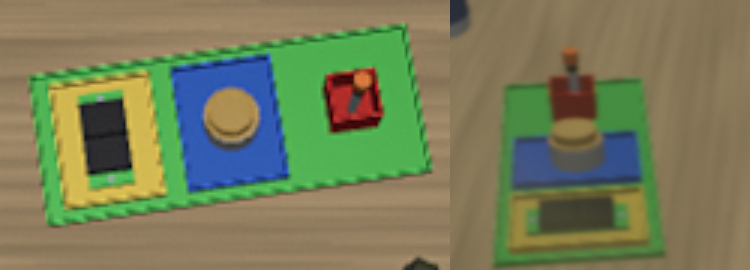

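View pics/c11.png

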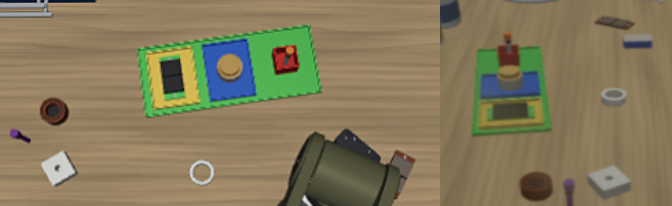

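The pin stands head up in the cup, leaning (360,82). The pad is in the yellow bin and the cap is centred on the bearing. The stand, rusty bearing and worn pad are in place and the arm is clear, so I hand in.

```bash
python3 -c "
from station import ctrl
print(ctrl.hand_in())"
```

```text
the job is handed in; nothing more can be done
None
```

The job is handed in at about 31 s of robot time; the last pictures showed bearing and cap in the blue bin, pad in the yellow bin, pin head-up in the red cup, and the stand, rusty bearing and worn pad in place, but the hand-in gave no verdict.

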